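# Turn a button-station box face down in a flip nest

### The arm

A 6-joint arm with a two-finger parallel gripper is mounted at the origin on the work surface. World frame = base frame: x ahead of the robot, y to its left, z up, the work surface at z = 0. Lengths are in m, angles in rad, forces in N, time in s.
With the tool pointing down it reaches from about 0.25 to 0.775 m from the base axis. Payload 4 kg.
Tool frame: the origin (TCP) lies at the very end of the fingers, on their centre line; the grasp point (between the pads) lies 19 mm behind it; z points along the fingers, y is the direction in which the jaws open and shut (so a half turn about z gives the same grasp; the last joint's range is limited). The gripper opens to 94 mm and grips with 3 to 60 N. Pads are 16 mm wide; open, the fingers measure 119 mm over their backs; the gripper's body (75 mm by 177 mm) begins 78 mm behind the grasp point.
Start: joints at [-1.313, 0.087, 1.371, -0, 1.684, -0.103], TCP at [0.194, -0.515, 0.206] pointing down, gripper open.
Joint ranges: [-3.1, 3.1], [-0.76, 2.03], [0.27, 2.55], [-1.08, 4.22], [0.17, 2.65], [-2.57, 2.57]. Speed limits (rad/s): [2.79, 2.79, 3.14, 3.14, 3.14, 3.14].

### API

Orientations are given as [roll, pitch, yaw] about the fixed x, y, z axes, in that order (R = Rz(yaw) Ry(pitch) Rx(roll)).
In Python, from bench import robot, snapshot, models gives the robot as it stands.
- The arm moves only by the tool arm_command, never from a script. Its argument "commands" is text: rows parted by semicolons, each of 7 numbers parted by spaces: the shift along the tool's x, y, z in mm, then the turn, a rotation vector about the tool's x, y, z in degrees, then the opening, from 0 (shut) to 1 (fully open). In form: tx ty tz rx ry rz hand; .... A call has 1 to 12 rows; each row shifts and turns the pose as measured when the row begins, along the tool's axes as they then stand; what a row does not reach is not made up. A row lasts 1/8 s, in which the tool goes at most 62.5 mm and 10.7 degrees, less where a joint would pass 70% of its speed; a pose out of reach is approached as far as the arm can. A call is refused whole if a number of a shift passes 62.5 or a number of a turn 10.7, either way. A call with a gripper value outside its range is refused whole. The fingers move at their own pace and stop on an object; the grip force is fixed at half the most. Time passes only in rows, so rows that do not move let the fingers close. It gives the time, the measured TCP pose, the force and the opening at its end, in the units of the state.
- robot.get_obs(): the state, without advancing time (a new reading comes with each control period).
- snapshot(name): name is "scene" or "top" or "wrist"; returns a dict with "img" (420x560x3 uint8, blue, green, red), "camera_matrix" (3x3 intrinsics, pixels), "origin" and "rotation" of the camera in the world. Camera axes: x right, y down, z forward; pixel columns grow to the right and rows downward; lengths in m; the calibration is good to about 2 mm. A picture is of the moment at which its call begins. There is no depth.
- robot.close_job(): hands the job in, once; it reports no verdict.
Trained networks look in a picture, given as the dict that the camera call returned (one of the last four; its "shot" number tells which), for a name from the list of things; names that differ only in an ending like _2 or _b are one class to them, and where a whole thing is asked for, a point or a joint stands for the part that bears it (a point fixed in the world has none). Each returns a list of dicts, best first, with "conf" (0 to 1); they miss things now and then, are a little off and sometimes report something else, mostly with a low value. They report only what shows in the picture. A call takes as long as a camera call.
- models.spot_in(query, picture): "bbox" ([left, top, width, height] as shares, 0 to 1, of the picture: columns of its width, rows of its height, round what is visible of it).
- models.tip_of(query, picture): "centre" ([column, row] as shares, 0 to 1, of the picture: columns of its width, rows of its height: a listed point, or the origin of a listed thing).
The state is a dict: "time": time; "joint_positions": joint angles; "qvel": joint speeds; "joint_torque": joint torques, N m; "tool_pos": TCP position; "ee_rot": TCP orientation; "wrist_force": force on the tool from outside, world axes, zero at the start; "wrist_torque": the same for the moment, N m; "width": finger opening in m.
Only numpy, scipy, OpenCV 4.12 (cv2) and the standard library are available. Lean on these libraries where they do the work, as an engineer would, in place of code of your own. Each camera call takes 0.05 s, during which the arm holds its last target. There are 200 camera calls.

### The job

On the wiring bench, lay the long three-hole button box, holes up, in the left-hand leaf of the flip nest. Swing the empty right-hand leaf over onto it and press gently, just until its sprung pad bears on the box and the leaf stays shut by itself when you let go; then swing both leaves together over to the right until they are down flat there, and bring the left-hand leaf back, alone and all the way down, so that the box is left lying flat, holes down, in the right-hand leaf. Do not crush the box, and leave everything else on the bench where it is.

Things in the scene. Friction and masses are not known exactly. Their poses are not given: they have to be found in the camera images.
- station_long: the box to turn over: white plastic button station, 92 x 54 x 40 mm (x, y, z), about 0.18 kg, three round black holes in a row along x in its top face (+z), four small screws underneath. Origin: centre of the underside. It starts on the bench, holes up, to the left or right of the nest; fits its nest either way round
- station_short: bystander: the same kind of box but only 68 mm long (68 x 54 x 40 mm) and with a single hole; origin: centre of the underside. It and the long box start on opposite sides of the nest
- flip_nest: the flip nest's fixed steel base plate, 210 x 220 x 6 mm; origin: centre of its underside, on the bench. x runs along the hinge, away from the robot; y points left, to the loading leaf; turned by at most 0.25 rad. Bearing cheeks 26 mm wide, 57 mm high stand at the ends of the hinge (x = +-97 mm). The leaves do not touch each other: the box between them stops the closing leaf
- hinge (a point): middle of the hinge line shared by both leaves, 48 mm above the bench, axes as the base's (x along the hinge). Each leaf is an aluminium plate, 170 mm along the hinge, 93 mm wide, 0.25 kg, its face 31 mm below this line when flat. When the loading leaf is turned over with the box shut in, it pushes the receiving leaf along in front and the box stays clamped
- leaf_load (a joint): angle (rad) of the left-hand (loading) leaf: 0 = lying flat on the left (stop; as it starts), pi/2 = upright, pi = turned right over to the right (stop). Its stiff hinge (0.35 N m) holds it wherever it is left. With the box shut in and the other leaf flat at 0, it stands within about 0.1 rad of pi
- leaf_receive (a joint): angle (rad) of the right-hand (receiving) leaf: 0 = flat on the right (stop), pi = over, parallel above the loading leaf; stop at pi + 0.12. Starts at 0 to 0.35. Its stiff hinge (0.55 N m) holds it where it is left, even loaded. It meets the box at pi - 0.08 to pi + 0.02; about 0.1 rad more squeezes the pad home. Moving it takes 3 to 5 N at the bar; 6 N down on the bar squeezes the pad part-way: enough
- bar_load (a point): middle of the loading leaf's handle: round steel bar 12 mm thick, parallel to the hinge, 56 mm clear between its two arms, 175 mm from the hinge line, level with it when the leaf lies flat; on the half of the leaf nearer the robot (44 mm nearer than the hinge's middle). About 65 mm clear between bar and plate; the bar may turn in the fingers. Axes turn with the leaf: x along the bar
- bar_receive (a point): middle of the receiving leaf's handle: same bar and distances, on the half farther from the robot (44 mm beyond the hinge's middle), so with the nest shut both bars lie in line, side by side, on the left. Axes turn with the leaf: x along the bar
- nest_load (a point): centre of the loading nest, 65 mm from the hinge line, 25 mm below it (23 mm above the bench), z up, x along the hinge and the box's length. Its rest plate (76 x 44 mm) stands 0 to 6 mm above this point (setting not told). Eight round-topped 8 mm pins, up to 22 mm above it, leave the box 2.5 mm play all round: two at each end, two by each long side at x = +-32 mm, fingers fit between. Turns with the leaf
- nest_receive (a point): centre of the receiving nest: top of its pad when not pressed, 65 mm from the hinge line, 16 mm below it (32 mm above the bench) with the leaf flat on the right, z up then and down when shut over the other leaf; x along the hinge. Pins as in the other nest, up to 12 mm above this point, 3.5 mm play. Turns with the leaf
- pad: sprung black pad in the receiving leaf, 70 x 26 mm, origin at the centre of its top (= the receiving nest's centre when not pressed). It gives way by up to 7 mm: 4 N at first touch, rising by 2 N per mm to 18 N
- breaker_two: bystander: pair of white circuit breakers, 85 x 36 x 75 mm, beyond the nest on the left; origin: centre of its underside
- breaker_one: bystander: single white circuit breaker, 85 x 18 x 75 mm, to the right of the nest; origin: centre of its underside
- din_rail: bystander: 240 mm length of steel mounting rail, 37 mm wide, 7 mm high, beyond the nest; origin: centre of its underside
- screwdriver: bystander: screwdriver with a black handle, about 200 mm long, 30 mm high, lying crosswise between the robot and the nest
- socket_block: bystander: white double socket block, 50 x 130 x 42 mm, far left; origin: centre of its underside
- tape_roll: bystander: roll of black tape, 90 mm across, 19 mm high, beyond the nest on the right; origin: centre of its underside

How it is judged:
By the outcome, as a careful person would: the job done as asked, in the order asked, and still so for the second after the job is handed in, with the robot touching nothing.
It also fails if it takes over 72 s, if anything falls off the work surface, if the arm or the gripper's body presses on something with over 40 N, if the wrist force passes 120 N, or if a joint passes its speed limit or range.

## Working session

There is one attempt and no reset: what is moved stays moved. The work goes in short steps, Python scripts to look and compute and a tool call to move; the robot and the scene stay as the last step left them, time stands still between calls to the robot, and variables do not carry over. Pictures are saved under pics/ and viewed, about 8 in all and at most 12, crops included, and the job is handed in when it is done.

Besides the shell and the picture viewer there is one more tool, called by a JSON object that holds its "method" and its "body", one argument or row to a line. arm_command: Moves the arm, as the interface text tells. Its arguments: {"type":"object","properties":{"commands":{"type":"string"}},"required":["commands"]}

```bash
ls; mkdir -p pics
cat > h.py <<'E'
import numpy as np, cv2
from scipy.spatial.transform import Rotation as R
from bench import robot, snapshot, models
def ray(s,u,v):
    K=np.array(s["camera_matrix"]);d=np.linalg.inv(K)@[u,v,1];return np.array(s["origin"]),np.array(s["rotation"])@d
def at(s,c,z):
    o,d=ray(s,c[0]*560,c[1]*420);return o+d*(z-o[2])/d[2]
def proj(s,p):
    q=np.array(s["rotation"]).T@(np.array(p)-s["origin"]);q=np.array(s["camera_matrix"])@q;return q[:2]/q[2]
def tri(obs):
    A=0;b=0
    for s,c in obs:
        o,d=ray(s,c[0]*560,c[1]*420);d=d/np.linalg.norm(d);P=np.eye(3)-np.outer(d,d);A=A+P;b=b+P@o
    return np.linalg.solve(A,b)
E
python3 - <<'E'
from h import *
np.set_printoptions(precision=4,suppress=True)
S=[snapshot(n) for n in("top","scene")]
cv2.imwrite("pics/a.png",cv2.hconcat([cv2.resize(s["img"],(560,420)) for s in S])[:, :])
cv2.imwrite("pics/top.png",cv2.resize(S[0]["img"],(800,600)))
cv2.imwrite("pics/scene.png",cv2.resize(S[1]["img"],(800,600)))
for s in S: print(s["origin"],np.array(s["rotation"])[:,2])
for n,z in dict(station_long=0,station_short=0,flip_nest=0,hinge=.048,bar_load=.048,bar_receive=.048,nest_load=.023,nest_receive=.032,breaker_one=0,screwdriver=0).items():
    d=[models.tip_of(n,s)[:1] for s in S]
    print(n,[(x[0]["conf"],at(s,x[0]["centre"],z)) if x else None for s,x in zip(S,d)], tri([(s,x[0]["centre"]) for s,x in zip(S,d)]) if all(d) else '')
print(robot.get_obs())
E
```

```text
picsTraceback (most recent call last):
  File "<stdin>", line 7, in <module>
IndexError: too many indices for array: array is 1-dimensional, but 2 were indexed
```

Run:
```python
from h import *
np.set_printoptions(precision=4,suppress=True)
s=snapshot("top");print({k:v for k,v in s.items() if k!="img"})
s=snapshot("scene");print({k:v for k,v in s.items() if k!="img"})
print(robot.get_obs())
```

```text
{'camera_matrix': array([[514.5142,   0.    , 276.9811],
       [  0.    , 514.5142, 204.4798],
       [  0.    ,   0.    ,   1.    ]]), 'origin': array([ 0.5111, -0.0093,  1.2014]), 'rotation': array([-3.0721,  0.0168, -1.5671]), 'shot': 3}
{'camera_matrix': array([[457.7298,   0.    , 281.8034],
       [  0.    , 457.7298, 205.1752],
       [  0.    ,   0.    ,   1.    ]]), 'origin': array([1.0764, 0.5765, 0.8365]), 'rotation': array([-2.3824,  0.0059,  2.4565]), 'shot': 4}
{'time': 0.2, 'joint_positions': array([-1.3131,  0.0877,  1.3716,  0.    ,  1.6836, -0.1031]), 'qvel': array([ 0.0001, -0.0029, -0.0061,  0.0007, -0.0004,  0.0007]), 'joint_torque': array([ -0.0003, -34.0132, -30.2403,   0.0717,   0.0301,  -0.0001]), 'tool_pos': array([ 0.1941, -0.5143,  0.2048]), 'ee_rot': array([-3.1403, -0.0001,  0.3608]), 'wrist_force': array([-0.3332, -0.9912,  0.1111]), 'wrist_torque': array([-0.0128,  0.0337,  0.0653]), 'width': 0.09460332322362788}
```

View pics/top.png

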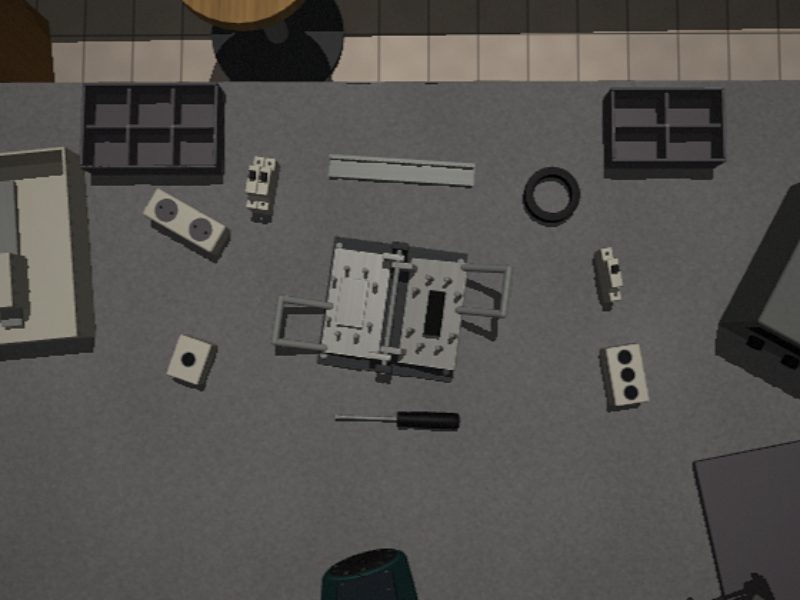

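View pics/scene.png

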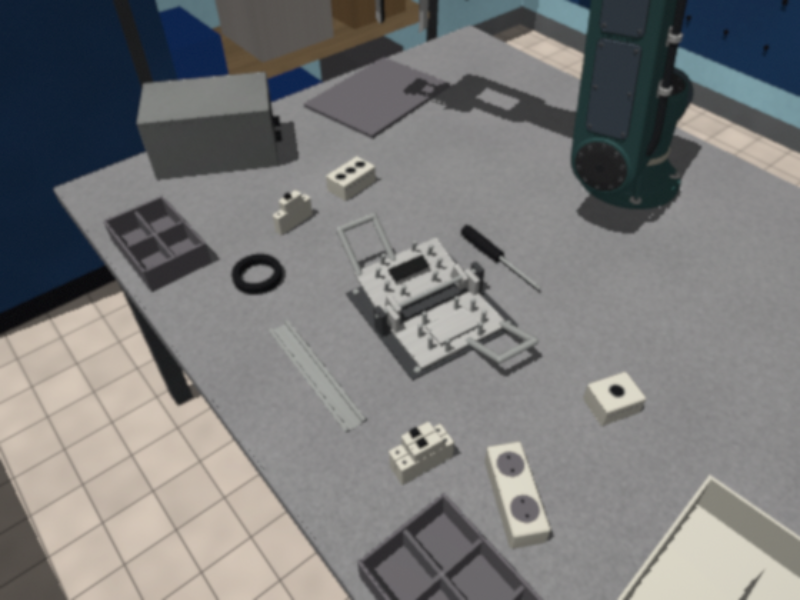

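The top view shows the nest at about (395,312), the long box on the right at (625,375), the short box on the left at (190,360). The receiving leaf is slightly raised. Camera rotations are given as rpy, so I'm fixing the helper.

```bash
sed -i 's/np.array(s\["rotation"\])/rot(s)/g' h.py; echo 'def rot(s): return R.from_euler("xyz",s["rotation"]).as_matrix()' >>h.py
python3 - <<'E'
from h import *
np.set_printoptions(precision=4,suppress=True)
S=[snapshot(n) for n in("top","scene")]
for s in S: print(rot(s)[:,2])
for n,z in dict(station_long=0,station_short=0,flip_nest=0,hinge=.048,bar_load=.048,bar_receive=.048,nest_load=.023,nest_receive=.032,breaker_one=0,breaker_two=0,screwdriver=0).items():
    d=[models.tip_of(n,s)[:1] for s in S]
    print(n,[(x[0]["conf"],at(s,x[0]["centre"],z)) if x else None for s,x in zip(S,d)], tri([(s,x[0]["centre"]) for s,x in zip(S,d)]) if all(d) else '')
s=S[0];k=560/800
# holes of the long box, blobs in the top picture
for name,(u,v) in dict(h1=(624,357),h2=(627.5,375),h3=(631,392.5)).items(): print(name,at(s,(u/800,v/600),.04))
g=cv2.cvtColor(s["img"],cv2.COLOR_BGR2GRAY)
x0,y0=410,230;c=g[y0:295,x0:465];m=(c>120).astype(np.uint8)
n,l,st,ce=cv2.connectedComponentsWithStats(m);i=1+np.argmax(st[1:,4]);print(st[i])
cs,_=cv2.findContours((l==i).astype(np.uint8),0,2);r=cv2.minAreaRect(cs[0]);b=cv2.boxPoints(r)+[x0,y0];print(b,r)
for p in b: print(at(s,(p[0]/560,p[1]/420),.04))
a=s["img"][215:305,400:480];b2=s["img"][155:275,180:370]
cv2.imwrite("pics/c.png",cv2.hconcat([cv2.resize(b2,(570,360),interpolation=2),cv2.resize(a,(220,360),interpolation=2)]))
E
```

```text
[ 0.0694  0.017  -0.9974]
[-0.4323 -0.5357 -0.7254]
station_long [(0.85, array([ 0.4667, -0.3482,  0.    ])), (0.96, array([ 0.472 , -0.3483,  0.    ]))] [ 0.4681 -0.3505 -0.0035]
station_short [(0.98, array([0.4882, 0.3343, 0.    ])), (0.6, array([0.4844, 0.342 , 0.    ]))] [ 0.4856  0.3384 -0.0028]
flip_nest [(0.65, array([ 0.5593, -0.0583,  0.    ])), (0.58, array([0.5789, 0.0241, 0.    ]))] [ 0.5466 -0.0454 -0.0794]
hinge [(0.9, array([0.5675, 0.0179, 0.048 ])), (0.61, array([0.5737, 0.0262, 0.048 ]))] [0.5675 0.0186 0.0377]
bar_load [(0.94, array([0.5506, 0.1897, 0.048 ])), (0.77, array([0.553 , 0.1989, 0.048 ]))] [0.5492 0.193  0.0393]
bar_receive [(0.74, array([ 0.5963, -0.1599,  0.048 ])), (0.74, array([ 0.5613, -0.1916,  0.048 ]))] [ 0.591  -0.1524  0.0905]
nest_load [(0.63, array([0.5685, 0.0836, 0.023 ])), (0.57, array([0.5775, 0.0805, 0.023 ]))] [0.5719 0.0809 0.0189]
nest_receive [(0.69, array([0.5767, 0.0765, 0.032 ])), (0.57, array([ 0.5529, -0.0624,  0.032 ]))] [0.5974 0.0465 0.1418]
breaker_one [(0.65, array([ 0.5597, -0.0554,  0.    ])), (0.67, array([0.5696, 0.0185, 0.    ]))] [ 0.5462 -0.0413 -0.0637]
breaker_two [(0.66, array([0.7684, 0.2289, 0.    ])), (0.89, array([0.7669, 0.2283, 0.    ]))] [0.7678 0.2288 0.0017]
screwdriver [(0.77, array([0.3825, 0.0111, 0.    ])), (0.75, array([0.3869, 0.0081, 0.    ]))] [ 0.3843  0.0093 -0.0008]
h1 [ 0.4909 -0.3475  0.04  ]
h2 [ 0.4629 -0.3524  0.04  ]
h3 [ 0.4358 -0.3574  0.04  ]
[ 15  11  29  43 648]
[[423.952 243.736]
 [446.92  239.56 ]
 [454.232 279.776]
 [431.264 283.952]] ((29.09200096130371, 31.756004333496094), (40.875328063964844, 23.344552993774414), 79.69515228271484)
[ 0.5046 -0.3191  0.04  ]
[ 0.5141 -0.3705  0.04  ]
[ 0.4248 -0.3849  0.04  ]
[ 0.4153 -0.3339  0.04  ]
```

View pics/c.png

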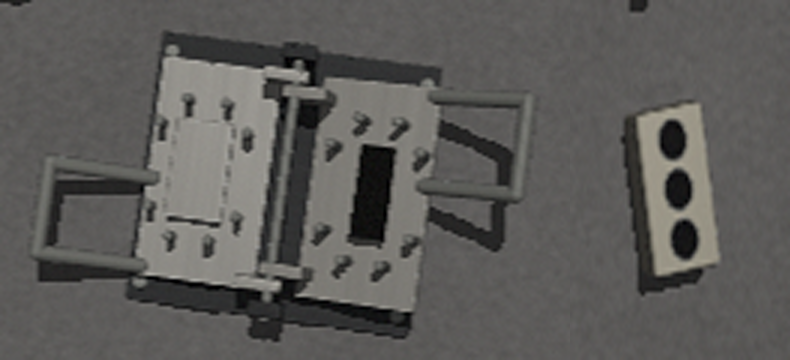

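Close-up crop (scale 3, offset 180,155): nest turned clockwise; base corners at (166,33), (441,70), (406,335); load bar from (50,158) to (38,257); rest plate (180,120)-(220,223).

Run:
```python
from h import *
np.set_printoptions(precision=4,suppress=True)
s=snapshot("top")
f=lambda u,v,z: at(s,((u/3+180)/560,(v/3+155)/420),z)[:2]
C=[f(*p,.006) for p in((166,33),(441,70),(406,335),(130,298))];print(C,np.mean(C,0))
yaw=lambda a,b: np.arctan2(*(b-a)[::-1])
print("yaw",yaw(C[2],C[1]),yaw(C[3],C[0]),yaw(C[1],C[0])-np.pi/2,yaw(C[2],C[3])-np.pi/2)
a,b=f(38,257,.054),f(50,158,.054);print("bar",a,b,(a+b)/2,yaw(a,b))
r=[f(*p,.026) for p in((180,120),(233,124),(220,224),(167,218))];print("rest",np.mean(r,0),yaw(r[3],r[0]),yaw(r[2],r[1]))
# pins tops load z=.045
P=[f(*p,.044) for p in((188,99),(227,102),(161,122),(248,133),(150,203),(236,215),(170,234),(208,238))];print(np.array(P),np.mean(P,0))
w=snapshot("wrist");print(w["origin"],w["rotation"],robot.get_obs()["tool_pos"])
```

```text
[array([0.6845, 0.1091]), array([ 0.6557, -0.1054]), array([ 0.4507, -0.0779]), array([0.4782, 0.135 ])] [0.5673 0.0152]
yaw -0.13335945175840885 -0.1250626781449621 -0.13319776938294203 -0.12822520351096767
bar [0.5096 0.1981] [0.5833 0.1902] [0.5464 0.1942] -0.10635103031888819
rest [0.5752 0.0801] -0.1230336990012462 -0.12272892988901457
[[0.6288 0.0883]
 [0.6266 0.0588]
 [0.6114 0.1085]
 [0.6032 0.0428]
 [0.5503 0.1162]
 [0.5415 0.0515]
 [0.5271 0.1009]
 [0.5242 0.0724]] [0.5766 0.0799]
[ 0.2678 -0.487   0.3851] [ 2.8731 -0.     -1.2112] [ 0.1941 -0.5146  0.2055]
```

Nest measurements agree: yaw ≈ -0.128, centre (0.567, 0.0155), nest_load (0.5756, 0.080). The box is at (0.4645, -0.352), yaw 0.170. I'll move above it.

{"method": "arm_command", "body": {
  "commands": "0 0 0 0 0 5.5 1; 0 0 0 0 0 5.5 1; 49 -19 14 0 0 0 1; 49 -19 14 0 0 0 1; 49 -19 14 0 0 0 1; 49 -19 14 0 0 0 1; 49 -19 14 0 0 0 1; 49 -19 14 0 0 0 1; 0 0 0 0 0 0 1"
}}

```text
time: 2.62
tool_pos: [0.4735, -0.3523, 0.1189]
ee_rot: [3.138, 0.0, 0.158]
wrist_force: [-0.9, -1.3, -0.4]
width: 0.0944
```

```bash
cat >> h.py <<'E'
def delta(p,yaw,ob=None):
    "shift (mm) and turn (deg) in tool axes from the present pose to TCP p, tool down with yaw"
    ob=ob or robot.get_obs();Rt=R.from_euler("xyz",ob["ee_rot"]);T=R.from_euler("xyz",[np.pi,0,yaw])
    return np.round((Rt.inv()*T).inv().apply(0*np.ones(3))+Rt.inv().apply(np.array(p)-ob["tool_pos"])*1000,1),np.round(np.degrees((Rt.inv()*T).as_rotvec()),2)
C=np.array([.5673,.0155,.048]);YAW=-.128;Rn=R.from_euler("z",YAW)
def nest(p): return C+Rn.apply(p)
def st():
    o=robot.get_obs();q=Rn.inv().apply(o["tool_pos"]-C)
    print("t",round(o["time"],2),"tcp",o["tool_pos"].round(4),"nestframe",q.round(4),"rot",o["ee_rot"].round(4),"F",o["wrist_force"].round(1),"w",round(o["width"],4));return o
E
python3 - <<'E'
from h import *
np.set_printoptions(precision=4,suppress=True)
o=st();print(o["joint_positions"]); print(delta([.4645,-.352,.010],.170))
s=snapshot("wrist");t=models.tip_of("station_long",s);print(t[:1],at(s,t[0]["centre"],0) if t else 0)
cv2.imwrite("pics/w1.png",s["img"])
for p in ([.4645,-.352,.04],): print(proj(s,p))
E
```

```text
t 2.62 tcp [ 0.4735 -0.3523  0.1189] nestframe [-0.0461 -0.3768  0.0709] rot [3.1379 0.0002 0.158 ] F [-0.9 -1.3 -0.4] w 0.0944
[-0.7343  0.2057  1.409  -0.0025  1.5241  0.6786]
(array([ -8.8,  -2.2, 108.9]), array([ 0.21,  0.01, -0.69]))
[] 0
[283.1154 224.5759]
```

View pics/w1.png

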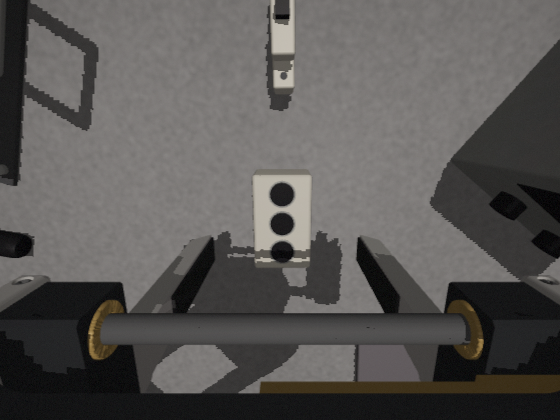

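The wrist view shows the box's middle hole at (282,224); I predicted (283,225). It sits between the fingers and is aligned. Next: descend and grip.

{"method": "arm_command", "body": {
  "commands": "-9 -2 30 0 0 -0.3 1; 0 0 30 0 0 0 1; 0 0 30 0 0 0 1; 0 0 18 0 0 0 1; 0 0 0 0 0 0 1; 0 0 0 0 0 0 0.3; 0 0 0 0 0 0 0.3; 0 0 0 0 0 0 0.3; 0 0 0 0 0 0 0.3"
}}

```text
time: 3.85
tool_pos: [0.4605, -0.3654, 0.0197]
ee_rot: [3.121, -0.008, 0.149]
wrist_force: [0.3, 0.9, -0.9]
width: 0.0576
```

```bash
python3 -c "
from h import *
st()"
```

```text
t 3.85 tcp [ 0.4605 -0.3654  0.0197] nestframe [-0.0573 -0.3914 -0.0283] rot [ 3.1208 -0.0083  0.149 ] F [ 0.3  0.9 -0.9] w 0.0576
```

{"method": "arm_command", "body": {
  "commands": "0 0 0 0 0 0 0.3; 0 0 0 0 0 0 0.3"
}}

```text
time: 4.1
tool_pos: [0.4606, -0.3654, 0.0198]
ee_rot: [3.12, -0.008, 0.149]
wrist_force: [-0.6, 0.3, -0.4]
width: 0.0541
```

Run:
```python
from h import *
o=st();print(o["joint_positions"].round(4))
s=snapshot("wrist");cv2.imwrite("pics/w2.png",s["img"])
```

```text
t 4.1 tcp [ 0.4606 -0.3654  0.0198] nestframe [-0.0573 -0.3914 -0.0282] rot [ 3.1203 -0.0081  0.1493] F [-0.6  0.3 -0.4] w 0.0541
[-0.7632  0.2612  1.5484 -0.0068  1.3103  0.66  ]
```

View pics/w2.png

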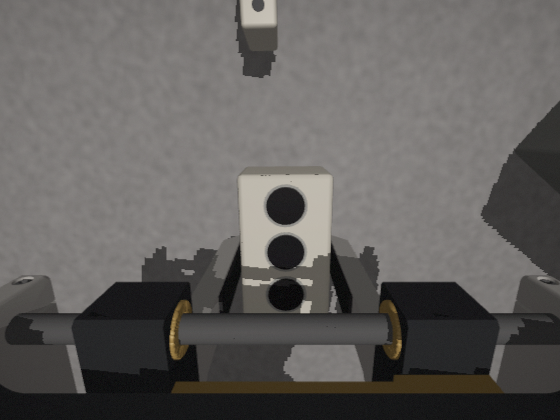

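The box is gripped (width 54 mm), with its middle hole at (285,251). Sideways drift during the descent slid it a little, so I'm measuring where it sits in the hand.

Run:
```python
from h import *
np.set_printoptions(precision=4,suppress=True)
o=st();s=snapshot("wrist");Rt=R.from_euler("xyz",o["ee_rot"])
P=[]
for u,v in((285.5,205.5),(285.5,251),(285.5,294)):
    p=at(s,(u/560,v/420),.040);P.append(p);print(p,Rt.inv().apply(p-o["tool_pos"]))
d=P[2]-P[0];print("yaw",np.arctan2(-d[1],-d[0]),"len",np.linalg.norm(d))
```

```text
t 4.15 tcp [ 0.4606 -0.3654  0.0198] nestframe [-0.0572 -0.3914 -0.0282] rot [ 3.1203 -0.0082  0.1493] F [ 0.6  0.4 -0.1] w 0.0538
[ 0.4959 -0.3597  0.04  ] [ 0.036   0.     -0.0199]
[ 0.4685 -0.3638  0.04  ] [ 0.0083 -0.     -0.0201]
[ 0.4403 -0.368   0.04  ] [-0.0202 -0.     -0.0203]
yaw 0.1483997702433627 len 0.056189593877646785
```

{"method": "arm_command", "body": {
  "commands": "0 0 -30 1.2 0 0 0.3; 0 0 -40 0 0 0 0.3; 0 0 -40 0 0 0 0.3; 0 0 -10 0 0 0 0.3; 0 0 0 0 0 0 0.3"
}}

```text
time: 4.82
tool_pos: [0.458, -0.3638, 0.1384]
ee_rot: [-3.136, -0.003, 0.149]
wrist_force: [-0.4, 0.1, -1.5]
width: 0.054
```

Run:
```python
from h import *
o=st();print(o["joint_positions"].round(3)); print(delta(nest([0,.065,.10]),YAW))
```

```text
t 4.83 tcp [ 0.458  -0.3638  0.1384] nestframe [-0.06   -0.3902  0.0904] rot [-3.1357 -0.0034  0.1493] F [-0.4  0.1 -1.5] w 0.054
[-0.772  0.188  1.391  0.006  1.565  0.65 ]
(array([ 182.3, -421.4,   -6.5]), array([-0.36, -0.15, 15.89]))
```

{"method": "arm_command", "body": {
  "commands": "0 0 -20 0 0 8 0.3; 0 0 -20 0 0 8 0.3; 6 -50 0 0 0 0 0.3; 6 -50 0 0 0 0 0.3; 6 -50 0 0 0 0 0.3; 6 -50 0 0 0 0 0.3; 6 -50 0 0 0 0 0.3; 6 -50 0 0 0 0 0.3; 6 -50 0 0 0 0 0.3; 6 -50 0 0 0 0 0.3; 4 -40 0 0 0 0 0.3; 0 0 0 0 0 0 0.3"
}}

```text
time: 6.32
tool_pos: [0.5627, 0.081, 0.1513]
ee_rot: [-3.124, 0.046, -0.143]
wrist_force: [0.1, -0.2, -1.7]
width: 0.0539
```

Run:
```python
from h import *
o=st();print(o["joint_positions"].round(3)); print(delta(nest([-.0083,.065,.05]),YAW))
```

```text
t 6.33 tcp [0.5627 0.081  0.1513] nestframe [-0.0129  0.0644  0.1033] rot [-3.1238  0.0464 -0.1427] F [ 0.1 -0.2 -1.7] w 0.0539
[0.028 0.176 1.38  0.025 1.629 1.742]
(array([ 7.1,  0.3, 53.1]), array([-1.04,  2.65, -0.86]))
```

{"method": "arm_command", "body": {
  "commands": "0 0 0 -1 2.6 -0.9 0.3; 5 0 15 0 0 0 0.3; 0 0 20 0 0 0 0.3; 0 0 15 0 0 0 0.3; 0 0 0 0 0 0 0.3"
}}

```text
time: 6.95
tool_pos: [0.5638, 0.0758, 0.0895]
ee_rot: [3.137, 0.015, -0.131]
wrist_force: [0.1, -0.4, -1.5]
width: 0.0539
```

Run:
```python
from h import *
np.set_printoptions(precision=4,suppress=True)
o=st();print(delta(nest([-.0083,.065,.02]),YAW))
s=snapshot("wrist");cv2.imwrite("pics/w3.png",s["img"])
# predicted pins
for x,y in((48+4.5,15),(48+4.5,-15),(32,33.5),(32,-33.5)): print(proj(s,nest([x/1e3,.065+y/1e3,-.005])))
```

```text
t 6.95 tcp [0.5638 0.0758 0.0895] nestframe [-0.0112  0.0594  0.0415] rot [ 3.1371  0.0148 -0.1315] F [ 0.1 -0.4 -1.5] w 0.0539
(array([ 3.2, -5.7, 21.5]), array([ 0.26,  0.85, -0.2 ]))
[257.9938 146.8345]
[297.7087 146.633 ]
[234.9111 173.9026]
[321.3657 173.4366]
```

View pics/w3.png

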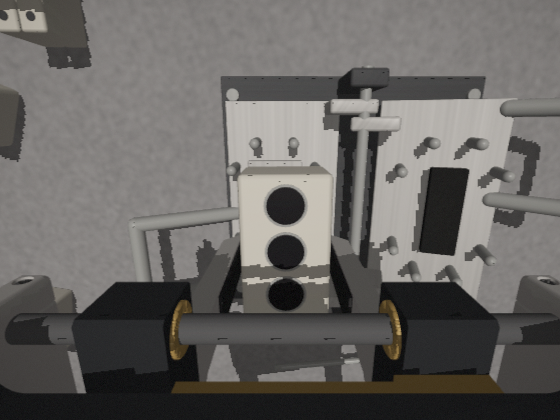

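Run:
```python
import cv2
i=cv2.imread("pics/w3.png")[120:190,215:335];cv2.imwrite("pics/w3c.png",cv2.resize(i,None,fx=6,fy=6,interpolation=cv2.INTER_CUBIC))
```

```text
(no output)
```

View pics/w3c.png

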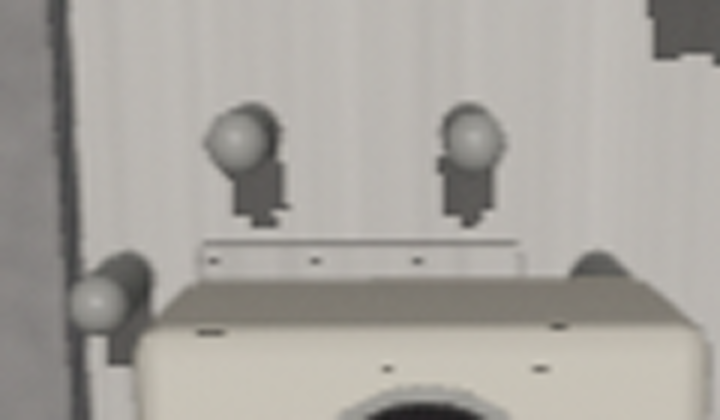

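Zoomed pins: end pins at (254.3,143.3) and (294,143.3), side pin at (231.3,170.5). Spacing fits the model, but the nest is about 2.7 mm further in both x and y than I had it, and the network's hinge point agrees. Updating the nest centre.

```bash
sed -i 's/^C=.*;YAW/C=np.array([.5702,.0179,.048]);YAW/' h.py
python3 - <<'E'
from h import *
st();print(delta(nest([-.0083,.065,.027]),YAW))
E
```

```text
t 7.0 tcp [0.5644 0.0758 0.0905] nestframe [-0.0131  0.0567  0.0425] rot [ 3.1372  0.0132 -0.1314] F [-0.6 -0.5 -2.1] w 0.0537
(array([ 5. , -8.4, 15.4]), array([ 0.25,  0.75, -0.19]))
```

{"method": "arm_command", "body": {
  "commands": "5 -8 0 0.2 0.7 -0.2 0.3; 0 0 5 0 0 0 0.3; 0 0 5 0 0 0 0.3; 0 0 0 0 0 0 0.3"
}}

```text
time: 7.5
tool_pos: [0.5726, 0.0836, 0.082]
ee_rot: [-3.141, -0.004, -0.128]
wrist_force: [0.0, -0.1, -1.4]
width: 0.0538
```

Run:
```python
from h import *
np.set_printoptions(precision=4,suppress=True)
o=st();print(delta(nest([-.0083,.065,.0]),YAW))
s=snapshot("wrist");g=cv2.cvtColor(s["img"],cv2.COLOR_BGR2GRAY)
P=[proj(s,nest([x/1e3,.065+y/1e3,-.005])) for x,y in((52.5,15),(52.5,-15),(32,33.5),(32,-33.5))];print(P)
cv2.imwrite("pics/w4.png",cv2.resize(s["img"][100:200,200:350],None,fx=5,fy=5,interpolation=2))
```

```text
t 7.5 tcp [0.5726 0.0836 0.082 ] nestframe [-0.006   0.0654  0.034 ] rot [-3.1414 -0.0042 -0.1279] F [ 0.  -0.1 -1.4] w 0.0538
(array([-2.4,  0.4, 34. ]), array([-0.01, -0.24,  0.01]))
[array([266.2365, 155.4997]), array([306.783, 155.457]), array([242.3203, 182.8827]), array([330.6877, 182.7908])]
```

View pics/w4.png

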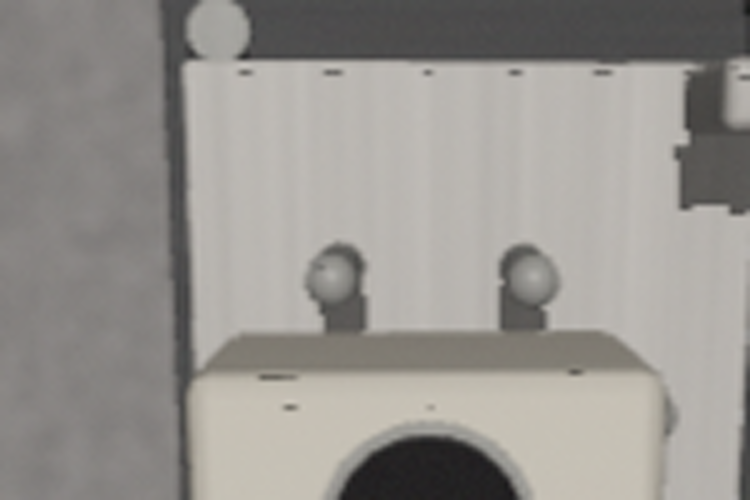

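Pins observed at (266.8,155.4) and (306.4,155.4); predicted (266.2,155.5) and (306.8,155.5), so the nest is now well located. Lowering.

{"method": "arm_command", "body": {
  "commands": "-2.4 0.5 0 0 -0.2 0 0.3; 0 0 6 0 0 0 0.3; 0 0 6 0 0 0 0.3; 0 0 4 0 0 0 0.3; 0 0 0 0 0 0 0.3"
}}

```text
time: 8.18
tool_pos: [0.57, 0.0833, 0.0652]
ee_rot: [-3.141, -0.001, -0.128]
wrist_force: [0.5, 0.9, -1.2]
width: 0.054
```

Run:
```python
from h import *
o=st();print(delta(nest([-.0083,.065,.0]),YAW))
```

```text
t 8.18 tcp [0.57   0.0833 0.0652] nestframe [-0.0085  0.0648  0.0172] rot [-3.1413e+00 -9.0000e-04 -1.2800e-01] F [ 0.5  0.9 -1.2] w 0.054
(array([ 0.2, -0.2, 17.2]), array([-0.02, -0.05,  0.  ]))
```

Underside is now at about 45 mm, at the pin tops and well aligned.

{"method": "arm_command", "body": {
  "commands": "0 0 4 0 0 0 0.3; 0 0 4 0 0 0 0.3; 0 0 4 0 0 0 0.3; 0 0 2 0 0 0 0.3; 0 0 0 0 0 0 0.3"
}}

```text
time: 8.8
tool_pos: [0.5702, 0.0833, 0.0502]
ee_rot: [-3.141, -0.001, -0.128]
wrist_force: [-0.8, 0.4, -2.0]
width: 0.0539
```

Run:
```python
from h import *
o=st();print(delta(nest([-.0083,.065,.0]),YAW))
```

```text
t 8.8 tcp [0.5702 0.0833 0.0502] nestframe [-0.0084  0.0648  0.0022] rot [-3.1413e+00 -1.0000e-03 -1.2800e-01] F [-0.8  0.4 -2. ] w 0.0539
(array([ 0.1, -0.2,  2.2]), array([-0.02, -0.06, -0.  ]))
```

{"method": "arm_command", "body": {
  "commands": "0 0 2 0 0 0 0.3; 0 0 0 0 0 0 0.3"
}}

```text
time: 9.05
tool_pos: [0.5704, 0.0833, 0.0484]
ee_rot: [-3.141, -0.002, -0.128]
wrist_force: [0.0, 0.2, -1.0]
width: 0.0542
```

{"method": "arm_command", "body": {
  "commands": "0 0 1.5 0 0 0 0.3; 0 0 0 0 0 0 0.3"
}}

```text
time: 9.3
tool_pos: [0.5708, 0.0833, 0.0481]
ee_rot: [-3.141, -0.003, -0.128]
wrist_force: [-0.6, -0.2, -2.0]
width: 0.0541
```

{"method": "arm_command", "body": {
  "commands": "0 0 1.5 0 0 0 0.3; 0 0 0 0 0 0 0.3"
}}

```text
time: 9.55
tool_pos: [0.5711, 0.0834, 0.0479]
ee_rot: [-3.141, -0.004, -0.128]
wrist_force: [-1.2, 0.2, -1.6]
width: 0.0542
```

{"method": "arm_command", "body": {
  "commands": "0 0 3 0 0.1 0 0.3"
}}

```text
time: 9.68
tool_pos: [0.5714, 0.0834, 0.0475]
ee_rot: [-3.141, -0.007, -0.128]
wrist_force: [-7.5, 0.0, 18.8]
width: 0.054
```

Contact confirmed at an underside height of about 28 mm, within the 23–29 mm given. Releasing and backing off.

{"method": "arm_command", "body": {
  "commands": "0 0 -0.5 0 0 0 0.3; 0 0 0 0 0 0 0.75; 0 0 0 0 0 0 0.75; 0 0 0 0 0 0 0.75; 0 0 -15 0 0 0 0.75; 0 0 -30 0 0 0 0.75; 0 0 -40 0 0 0 0.75; 0 0 -40 0 0 0 0.75; 0 0 -40 0 0 0 0.75; 0 0 0 0 0 0 0.75"
}}

```text
time: 10.92
tool_pos: [0.571, 0.0834, 0.2223]
ee_rot: [-3.14, -0.012, -0.128]
wrist_force: [-0.2, 0.1, 0.5]
width: 0.0707
```

Run:
```python
from h import *
np.set_printoptions(precision=4,suppress=True)
o=st();S=[snapshot(n) for n in("wrist","scene")]
for n in("station_long","bar_receive","nest_receive","bar_load"):
    for s in S: print(n,[(round(x["conf"],2),np.array(x["centre"])*[560,420]) for x in models.tip_of(n,s)[:2]])
s=S[1]
for a in(0,.1,.2,.25,.3,.35): print(a,proj(s,nest([.044,-.175*np.cos(a),.175*np.sin(a)])))
print("box pred",[proj(s,nest([0,.065,-.02])) for s in S],"load bar",proj(s,nest([-.044,.175,0])))
a=cv2.resize(S[0]["img"],(400,300));b=cv2.resize(s["img"][140:290,220:400],(400,333))[:300]
cv2.imwrite("pics/d.png",cv2.hconcat([a,b]))
```

```text
t 10.93 tcp [0.571  0.0834 0.2223] nestframe [-0.0075  0.0651  0.1743] rot [-3.1399 -0.0121 -0.1279] F [-0.2  0.1  0.5] w 0.0707
station_long [(0.73, array([286.384, 186.984]))]
station_long [(0.95, array([317.184, 223.902]))]
bar_receive [(0.58, array([511.896, 155.61 ]))]
bar_receive [(0.73, array([243.824, 156.702]))]
nest_receive [(0.61, array([395.92 , 190.218]))]
nest_receive [(0.63, array([284.48 , 184.002])), (0.17, array([303.8  , 205.002]))]
bar_load [(0.74, array([197.68 , 222.012]))]
bar_load [(0.74, array([359.912, 243.306])), (0.48, array([295.624, 221.004]))]
0 [248.0648 168.64  ]
0.1 [247.8239 163.7064]
0.2 [247.9176 159.0965]
0.25 [248.0936 156.9281]
0.3 [248.3576 154.8592]
0.35 [248.7106 152.8958]
box pred [array([285.8445, 185.7578]), array([315.1226, 226.6647])] load bar [360.7435 244.7615]
```

View pics/d.png

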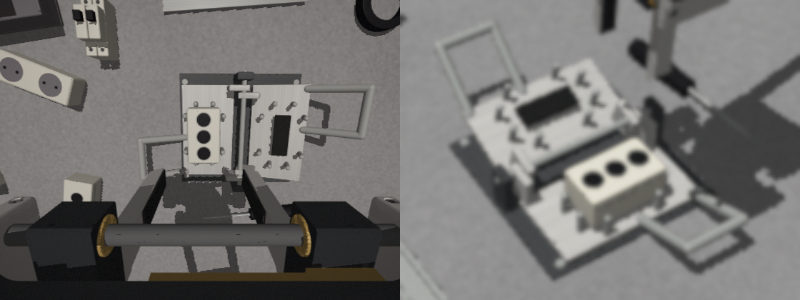

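The box sits seated between the pins, holes up, with the wrist view centred as predicted. Now the receiving bar's angle.

Run:
```python
from h import *
np.set_printoptions(precision=4,suppress=True)
o=robot.get_obs();S=[snapshot(n) for n in("wrist","scene","top")]
c=[]
for s in S:
    t=models.tip_of("bar_receive",s);print([(round(x["conf"],2),np.array(x["centre"])*[560,420]) for x in t[:2]]);c.append((s,t[0]["centre"]) if t else None)
    for a in(.15,.2,.25,.3): print(a,proj(s,nest([.044,-.175*np.cos(a),.175*np.sin(a)])))
print(Rn.inv().apply(tri(c[:2])-C))
p=nest([.044,-.17,.16]);print(delta(p,YAW))
```

```text
[(0.76, array([518.28 , 152.796]))]
0.15 [505.5382 150.4463]
0.2 [510.0516 151.0761]
0.25 [514.3326 151.7345]
0.3 [518.3463 152.4216]
[(0.73, array([249.984, 154.686])), (0.35, array([314.104, 226.884]))]
0.15 [247.8282 161.358 ]
0.2 [247.9176 159.0965]
0.25 [248.0936 156.9281]
0.3 [248.3576 154.8592]
[(0.86, array([353.024, 206.094]))]
0.15 [354.2318 203.6659]
0.2 [354.0615 203.2936]
0.25 [353.6856 202.8927]
0.3 [353.1003 202.4637]
[ 0.0436 -0.1611  0.0576]
(array([ 53.7, 234.6,   8.4]), array([ 0.01, -0.1 ,  0.  ]))
```

{"method": "arm_command", "body": {
  "commands": "10 47 0 0 0 0 0.6; 10 47 0 0 0 0 0.6; 10 47 0 0 0 0 0.6; 10 47 0 0 0 0 0.6; 10 47 0 0 0 0 0.6; 0 0 0 0 0 0 0.6"
}}

```text
time: 12.48
tool_pos: [0.5899, -0.1621, 0.2166]
ee_rot: [-3.141, -0.004, -0.124]
wrist_force: [0.1, 1.2, -0.6]
width: 0.0562
```

Run:
```python
from h import *
np.set_printoptions(precision=4,suppress=True)
o=st();print(o["joint_positions"].round(3));s=snapshot("wrist")
print([(round(x["conf"],2),np.array(x["centre"])*[560,420]) for x in models.tip_of("bar_receive",s)[:2]])
for a in(.2,.25,.3,.35): print(a,proj(s,nest([.044,-.175*np.cos(a),.175*np.sin(a)])))
print(delta(nest([.044,-.168,.08]),YAW))
cv2.imwrite("pics/e.png",s["img"])
```

```text
t 12.47 tcp [ 0.5899 -0.1621  0.2166] nestframe [ 0.0426 -0.176   0.1686] rot [-3.1413 -0.0037 -0.1243] F [ 0.1  1.2 -0.6] w 0.0562
[-0.362  0.221  1.197  0.001  1.72   1.334]
[(0.61, array([278.6  , 203.616]))]
0.2 [281.6035 200.1048]
0.25 [279.6978 201.9784]
0.3 [277.2877 203.926 ]
0.35 [274.3409 205.9464]
(array([ 1.3, -4.7, 89.1]), array([-0.09, -0.24,  0.43]))
```

View pics/e.png

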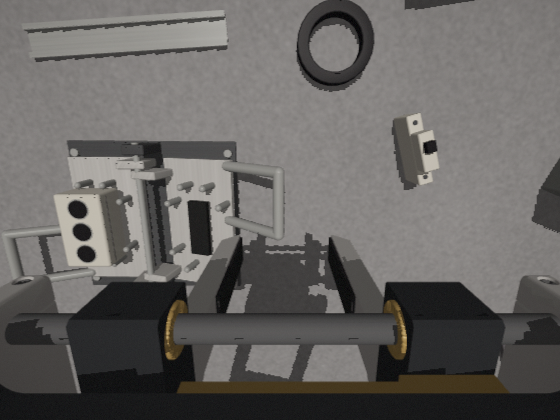

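The bar is at column 280, rows 170–233, which means an angle of about 0.26. I'll lower onto it.

{"method": "arm_command", "body": {
  "commands": "1.5 -6 0 0 -0.2 0.4 0.6; 0 0 25 0 0 0 0.6; 0 0 25 0 0 0 0.6; 0 0 25 0 0 0 0.6; 0 0 15 0 0 0 0.6; 0 0 0 0 0 0 0.6"
}}

```text
time: 13.32
tool_pos: [0.5949, -0.1423, 0.1275]
ee_rot: [-3.138, -0.005, -0.116]
wrist_force: [-1.0, -0.4, 0.6]
width: 0.0562
```

Run:
```python
from h import *
st();print(delta(nest([.044,-.169,.026]),YAW))
```

```text
t 13.32 tcp [ 0.5949 -0.1423  0.1275] nestframe [ 0.0449 -0.1557  0.0795] rot [-3.1383 -0.0051 -0.116 ] F [-1.  -0.4  0.6] w 0.0562
(array([-1.4, 13.4, 53.4]), array([-0.19, -0.29,  0.69]))
```

{"method": "arm_command", "body": {
  "commands": "-1 13 0 -0.2 -0.3 0.7 0.6; 0 0 0 0 0 0 0.6; 0 0 0 0 0 0 0.6"
}}

```text
time: 13.7
tool_pos: [0.5939, -0.1563, 0.1308]
ee_rot: [3.14, -0.005, -0.129]
wrist_force: [0.1, 0.8, 1.1]
width: 0.0563
```

Run:
```python
from h import *
st();print(delta(nest([.044,-.169,.026]),YAW))
```

```text
t 13.7 tcp [ 0.5939 -0.1563  0.1308] nestframe [ 0.0458 -0.1697  0.0828] rot [ 3.1398 -0.0049 -0.1287] F [0.1 0.8 1.1] w 0.0563
(array([-2.1, -0.8, 56.8]), array([ 0.1 , -0.28, -0.04]))
```

{"method": "arm_command", "body": {
  "commands": "-1 0 12 0 0 0 0.6; 0 0 12 0 0 0 0.6; 0 0 12 0 0 0 0.6; 0 0 12 0 0 0 0.6; 0 0 6 0 0 0 0.6; 0 0 0 0 0 0 0.6"
}}

```text
time: 14.45
tool_pos: [0.5923, -0.1561, 0.0718]
ee_rot: [3.14, -0.003, -0.129]
wrist_force: [-0.4, 0.2, -0.1]
width: 0.057
```

Run:
```python
from h import *
st();print(delta(nest([.044,-.169,.026]),YAW))
```

```text
t 14.45 tcp [ 0.5923 -0.1561  0.0718] nestframe [ 0.0441 -0.1697  0.0238] rot [ 3.1405e+00 -2.6000e-03 -1.2900e-01] F [-0.4  0.2 -0.1] w 0.057
(array([-0.1, -0.7, -2.2]), array([ 0.06, -0.15, -0.06]))
```

Positioned. Closing on the bar.

{"method": "arm_command", "body": {
  "commands": "0 0 -1.5 0 0 0 0.05; 0 0 0 0 0 0 0.05; 0 0 0 0 0 0 0.05; 0 0 0 0 0 0 0.05; 0 0 0 0 0 0 0.05; 0 0 0 0 0 0 0.05"
}}

```text
time: 15.2
tool_pos: [0.5937, -0.1551, 0.0754]
ee_rot: [-3.141, -0.006, -0.129]
wrist_force: [0.7, -1.7, 0.8]
width: 0.0111
```

```bash
cat >> h.py <<'E'
def arc(a0,a1,n,L=.175):
    "tool-axis (y,z) mm steps for a bar on the arc; angle from the right (+) side, tool down, grasp height fixed in the fingers"
    a=np.linspace(a0,a1,n+1);return np.round(np.c_[np.diff(-L*np.cos(a))*-1000,np.diff(L*np.sin(a))*-1000],1)
E
python3 - <<'E'
from h import *
st()
print(arc(.26,1.2,12).tolist())
E
```

```text
t 15.2 tcp [ 0.5937 -0.1551  0.0754] nestframe [ 0.0454 -0.1686  0.0274] rot [-3.1409 -0.0063 -0.1285] F [ 0.7 -1.7  0.8] w 0.0111
[[-4.0, -13.1], [-5.1, -12.7], [-6.0, -12.3], [-7.0, -11.8], [-7.9, -11.2], [-8.7, -10.6], [-9.5, -9.8], [-10.3, -9.1], [-11.0, -8.2], [-11.6, -7.4], [-12.1, -6.4], [-12.6, -5.5]]
```

The bar is held (11 mm) at radius ≈175 mm. Start the swing.

{"method": "arm_command", "body": {
  "commands": "0 -4 -13 0 0 0 0.05; 0 -5 -13 0 0 0 0.05; 0 -6 -12.5 0 0 0 0.05; 0 -7 -12 0 0 0 0.05; 0 -8 -11 0 0 0 0.05; 0 -9 -10.5 0 0 0 0.05; 0 0 0 0 0 0 0.05"
}}

```text
time: 16.08
tool_pos: [0.5991, -0.1141, 0.1507]
ee_rot: [3.141, -0.007, -0.128]
wrist_force: [0.7, 2.3, -1.0]
width: 0.0109
```

```bash
cat >> h.py <<'E'
def bar(goal=None,n=12,g=.019,x=.044):
    o=st();q=Rn.inv().apply(o["tool_pos"]+g*R.from_euler("xyz",o["ee_rot"]).as_matrix()[:,2]*-1-C)
    a=np.arctan2(q[2],-q[1]);print("bar angle",a.round(3),"radius",np.hypot(q[1],q[2]).round(4),"x",q[0].round(4))
    if goal is not None:
        A=np.linspace(a,goal,n+1);P=np.c_[-.175*np.cos(A),.175*np.sin(A)];D=np.diff(P,axis=0)
        print((np.round(D*[-1000,-1000],1)).tolist(),"turn",delta([0,0,0],YAW)[1],"tx",round((x-q[0])*1000,1))
E
python3 -c "
from h import *
bar(1.57,10)"
```

```text
t 16.07 tcp [ 0.5991 -0.1141  0.1507] nestframe [ 0.0455 -0.1272  0.1027] rot [ 3.1408 -0.0071 -0.1282] F [ 0.7  2.3 -1. ] w 0.0109
bar angle 0.763 radius 0.1761 x 0.0453
[[-10.2, -9.8], [-10.9, -8.9], [-11.6, -8.0], [-12.2, -7.1], [-12.7, -6.1], [-13.2, -5.0], [-13.6, -3.9], [-13.8, -2.8], [-14.0, -1.7], [-14.1, -0.6]] turn [ 0.04 -0.41 -0.01] tx -1.3
```

{"method": "arm_command", "body": {
  "commands": "0 -10.5 -9.5 0 0 0 0.05; 0 -11 -9 0 -0.2 0 0.05; 0 -12 -8 0 0 0 0.05; 0 -12.5 -7 0 0 0 0.05; 0 -13 -6 0 0 0 0.05; 0 -13.5 -5 0 0 0 0.05; 0 -13.5 -4 0 0 0 0.05; 0 -14 -3 0 0 0 0.05; 0 -14 -1.5 0 0 0 0.05; 0 -14 -0.5 0 0 0 0.05; 0 0 0 0 0 0 0.05"
}}

```text
time: 17.45
tool_pos: [0.6154, 0.0098, 0.2098]
ee_rot: [3.12, -0.007, -0.137]
wrist_force: [4.2, 1.7, -5.3]
width: 0.0114
```

```bash
python3 -c "
from h import *
bar(2.5,11)"
```

```text
t 17.45 tcp [0.6154 0.0098 0.2098] nestframe [ 0.0459 -0.0023  0.1618] rot [ 3.1198 -0.0066 -0.1367] F [ 4.2  1.7 -5.3] w 0.0114
bar angle 1.561 radius 0.1808 x 0.0458
[[-14.9, 0.5], [-14.8, 1.8], [-14.6, 3.0], [-14.3, 4.3], [-13.9, 5.5], [-13.4, 6.6], [-12.8, 7.7], [-12.1, 8.8], [-11.3, 9.8], [-10.4, 10.7], [-9.4, 11.6]] turn [ 1.25 -0.37 -0.5 ] tx -1.8
```

{"method": "arm_command", "body": {
  "commands": "-1 -14 3 1 -0.3 -0.5 0.05; 0 -14.5 4 0 0 0 0.05; 0 -14.5 4 0 0 0 0.05; 0 -14.5 4.5 0 0 0 0.05; 0 -14 5.5 0 0 0 0.05; 0 -13.5 6.5 0 0 0 0.05; 0 0 0 0 0 0 0.05"
}}

```text
time: 18.32
tool_pos: [0.6274, 0.0961, 0.1873]
ee_rot: [3.134, -0.01, -0.13]
wrist_force: [3.1, -0.8, 1.2]
width: 0.0113
```

```bash
python3 -c "
from h import *
bar(2.9,10)"
```

```text
t 18.32 tcp [0.6274 0.0961 0.1873] nestframe [0.0467 0.0849 0.1393] rot [ 3.1342 -0.0104 -0.1303] F [ 3.1 -0.8  1.2] w 0.0113
bar angle 2.063 radius 0.1797 x 0.0465
[[-12.6, 7.5], [-11.9, 8.5], [-11.2, 9.4], [-10.3, 10.3], [-9.4, 11.2], [-8.5, 11.9], [-7.5, 12.6], [-6.4, 13.2], [-5.3, 13.7], [-4.1, 14.1]] turn [ 0.43 -0.6  -0.13] tx -2.5
```

{"method": "arm_command", "body": {
  "commands": "0 -12.5 8 0.4 -0.5 0 0.05; 0 -12 9 0 0 0 0.05; 0 -11 9.5 0 0 0 0.05; 0 -10.5 10.5 0 0 0 0.05; 0 -9.5 11 0 0 0 0.05; 0 -8.5 12 0 0 0 0.05; 0 -7.5 12.5 0 0 0 0.05; 0 0 0 0 0 0 0.05"
}}

```text
time: 19.32
tool_pos: [0.6371, 0.1701, 0.1064]
ee_rot: [3.138, 0.001, -0.132]
wrist_force: [4.4, -2.3, -1.9]
width: 0.0109
```

```bash
python3 -c "
from h import *
bar(3.14,8)"
```

```text
t 19.32 tcp [0.6371 0.1701 0.1064] nestframe [0.047  0.1595 0.0584] rot [ 3.138e+00  1.000e-03 -1.318e-01] F [ 4.4 -2.3 -1.9] w 0.0109
bar angle 2.69 radius 0.1773 x 0.047
[[-4.0, 9.0], [-3.5, 9.2], [-3.0, 9.4], [-2.5, 9.5], [-1.9, 9.6], [-1.4, 9.7], [-0.8, 9.8], [-0.3, 9.8]] turn [ 0.2   0.06 -0.22] tx -3.0
```

{"method": "arm_command", "body": {
  "commands": "-0.5 -4.5 9 0.2 0 0 0.05; -0.5 -4 9 0 0 -0.2 0.05; -0.5 -3.5 9.5 0 0 0 0.05; 0 -2.5 9.5 0 0 0 0.05; 0 0 0 0 0 0 0.05"
}}

```text
time: 19.95
tool_pos: [0.6388, 0.1826, 0.0663]
ee_rot: [3.137, -0.002, -0.131]
wrist_force: [4.8, -3.0, -1.8]
width: 0.0108
```

```bash
python3 -c "
from h import *
bar(3.14,8,.014)"
```

```text
t 19.95 tcp [0.6388 0.1826 0.0663] nestframe [0.047  0.1721 0.0183] rot [ 3.1372e+00 -1.6000e-03 -1.3080e-01] F [ 4.8 -3.  -1.8] w 0.0108
bar angle 2.956 radius 0.1752 x 0.0469
[[-0.7, 4.0], [-0.6, 4.0], [-0.5, 4.0], [-0.4, 4.0], [-0.3, 4.0], [-0.2, 4.0], [-0.1, 4.0], [-0.1, 4.0]] turn [ 0.25 -0.09 -0.16] tx -2.9
```

{"method": "arm_command", "body": {
  "commands": "-0.5 -0.5 4 0 0 0 0.05; 0 -0.5 4 0 0 0 0.05; 0 -0.5 4 0 0 0 0.05; 0 -0.5 3 0 0 0 0.05"
}}

```text
time: 20.45
tool_pos: [0.6391, 0.1845, 0.0522]
ee_rot: [3.137, -0.003, -0.131]
wrist_force: [1.5, -4.9, 2.6]
width: 0.0112
```

{"method": "arm_command", "body": {
  "commands": "0 0 2 0 0 0 0.05; 0 0 2 0 0 0 0.05"
}}

```text
time: 20.7
tool_pos: [0.6391, 0.1848, 0.0482]
ee_rot: [3.138, -0.004, -0.131]
wrist_force: [2.7, -3.3, 3.9]
width: 0.011
```

{"method": "arm_command", "body": {
  "commands": "0 0 2 0 0 0 0.05; 0 0 2 0 0 0 0.05"
}}

```text
time: 20.95
tool_pos: [0.6392, 0.185, 0.0448]
ee_rot: [3.138, -0.004, -0.131]
wrist_force: [1.2, -3.6, 4.5]
width: 0.011
```

{"method": "arm_command", "body": {
  "commands": "0 0 2 0 0 0 0.05; 0 0 2 0 0 0 0.05"
}}

```text
time: 21.2
tool_pos: [0.6392, 0.1852, 0.042]
ee_rot: [3.139, -0.004, -0.131]
wrist_force: [1.3, -4.9, 5.9]
width: 0.011
```

{"method": "arm_command", "body": {
  "commands": "0 0 2 0 0 0 0.05; 0 0 2 0 0 0 0.05"
}}

```text
time: 21.45
tool_pos: [0.6393, 0.1852, 0.0395]
ee_rot: [3.139, -0.005, -0.131]
wrist_force: [0.4, -4.4, 6.7]
width: 0.0109
```

Force on the bar rose smoothly to 6.7 N, with the slope the pad spring should give, so the pad bears part-way. Letting go.

{"method": "arm_command", "body": {
  "commands": "0 0 0 0 0 0 0.05; 0 0 0 0 0 0 0.5; 0 0 0 0 0 0 0.5; 0 0 0 0 0 0 0.5; 0 0 0 0 0 0 0.5; 0 0 -12 0 0 0 0.5; 0 0 -20 0 0 0 0.5; 0 0 -30 0 0 0 0.5; 0 0 -40 0 0 0 0.5; 0 0 -30 0 0 0 0.5; 0 0 0 0 0 0 0.5"
}}

```text
time: 22.82
tool_pos: [0.6361, 0.1897, 0.1753]
ee_rot: [-3.136, 0.003, -0.129]
wrist_force: [0.3, 0.3, 1.1]
width: 0.0469
```

Run:
```python
from h import *
np.set_printoptions(precision=4,suppress=True)
st();S=[snapshot(n) for n in("wrist","scene","top")]
for n,x in(("bar_receive",.044),("bar_load",-.044)):
  for s in S:
    print(n,[(round(k["conf"],2),np.array(k["centre"])*[560,420]) for k in models.tip_of(n,s)[:2]],proj(s,nest([x,.175,0])),proj(s,nest([x,.175,.0175])))
print(delta(nest([-.044,.175,.05]),YAW))
w=cv2.resize(S[0]["img"],(400,300));b=cv2.resize(S[1]["img"][140:290,220:420],(400,300))
cv2.imwrite("pics/f.png",cv2.hconcat([w,b]))
```

```text
t 22.82 tcp [0.6361 0.1897 0.1753] nestframe [0.0434 0.1788 0.1273] rot [-3.1365  0.0031 -0.1288] F [0.3 0.3 1.1] w 0.0469
bar_receive [(0.58, array([291.48 , 201.894]))] [289.7764 201.4883] [289.9596 205.7239]
bar_receive [(0.6, array([327.712, 261.282]))] [328.1292 262.099 ] [328.6935 257.1021]
bar_receive [(0.82, array([198.8  , 187.782])), (0.32, array([281.008, 121.296]))] [199.4046 184.4995] [198.0897 183.6488]
bar_load [(0.87, array([289.072, 273.084])), (0.42, array([427.224, 229.992]))] [289.5952 274.8162] [289.7556 282.5675]
bar_load [(0.79, array([360.304, 245.28 ]))] [360.7435 244.7615] [361.7077 239.7024]
bar_load [(0.68, array([195.216, 221.802]))] [193.8728 223.1199] [192.4664 222.8565]
(array([-84.2,   3.1,  72.3]), array([-0.09,  0.74, -0.05]))
```

View pics/f.png

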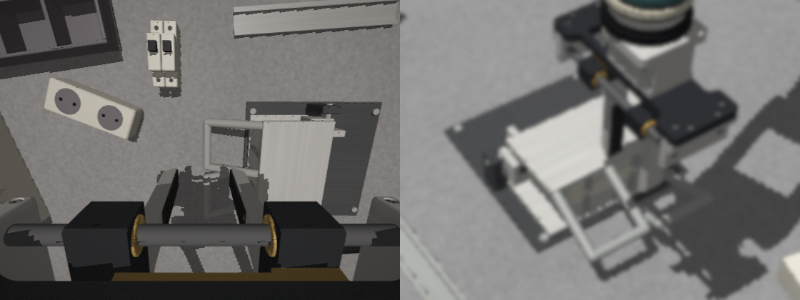

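The receiving leaf stays shut by itself: its bar lies level at about z = 0, in line with the load bar, which hasn't moved. Going to the load bar.

{"method": "arm_command", "body": {
  "commands": "-28 1 10 0 0.7 0 0.5; -28 1 10 0 0 0 0.5; -28 1 10 0 0 0 0.5; 0 0 0 0 0 0 0.5; 0 0 0 0 0 0 0.5"
}}

```text
time: 23.9
tool_pos: [0.548, 0.1968, 0.1366]
ee_rot: [-3.141, 0.002, -0.129]
wrist_force: [0.5, 0.8, 0.9]
width: 0.0468
```

Run:
```python
from h import *
st();print(delta(nest([-.044,.175,-.019]),YAW))
```

```text
t 23.9 tcp [0.548  0.1968 0.1366] nestframe [-0.0448  0.1746  0.0886] rot [-3.1409e+00  2.0000e-03 -1.2940e-01] F [0.5 0.8 0.9] w 0.0468
(array([  1. ,  -0.3, 107.6]), array([-0.04,  0.12, -0.08]))
```

{"method": "arm_command", "body": {
  "commands": "0 0 14 0 0 0 0.5; 0 0 14 0 0 0 0.5; 0 0 14 0 0 0 0.5; 0 0 14 0 0 0 0.5; 0 0 14 0 0 0 0.5; 0 0 0 0 0 0 0.5"
}}

```text
time: 24.65
tool_pos: [0.5496, 0.1961, 0.06]
ee_rot: [3.141, 0.004, -0.131]
wrist_force: [-0.1, 0.9, 0.8]
width: 0.0467
```

Run:
```python
from h import *
st();print(delta(nest([-.044,.175,-.021]),YAW))
```

```text
t 24.65 tcp [0.5496 0.1961 0.06  ] nestframe [-0.0432  0.1741  0.012 ] rot [ 3.1414  0.0036 -0.1309] F [-0.1  0.9  0.8] w 0.0467
(array([-0.7, -0.9, 33. ]), array([ 0.01,  0.2 , -0.17]))
```

{"method": "arm_command", "body": {
  "commands": "-0.7 -1 10 0 0.2 -0.2 0.5; 0 0 10 0 0 0 0.5; 0 0 10 0 0 0 0.5; 0 0 0 0 0 0 0.5; 0 0 0 0 0 0 0.05; 0 0 0 0 0 0 0.05; 0 0 0 0 0 0 0.05; 0 0 0 0 0 0 0.05; 0 0 0 0 0 0 0.05"
}}

```text
time: 25.78
tool_pos: [0.5504, 0.1971, 0.0302]
ee_rot: [3.142, -0.004, -0.127]
wrist_force: [0.4, 0.7, 0.0]
width: 0.0106
```

Run:
```python
from h import *
bar(2.4,12,.019,-.044)
```

```text
t 25.77 tcp [0.5504 0.1971 0.0302] nestframe [-0.0425  0.1752 -0.0178] rot [ 3.1416 -0.0041 -0.1272] F [0.4 0.7 0. ] w 0.0106
bar angle 3.135 radius 0.1752 x -0.0426
[[0.4, -10.7], [1.1, -10.7], [1.7, -10.6], [2.3, -10.5], [3.0, -10.3], [3.6, -10.1], [4.2, -9.9], [4.8, -9.6], [5.4, -9.3], [5.9, -8.9], [6.5, -8.5], [7.0, -8.1]] turn [ 0.   -0.23  0.04] tx -1.4
```

Load bar held (10.6 mm, radius 175 mm). Swinging both leaves up.

{"method": "arm_command", "body": {
  "commands": "0 0.5 -11 0 0 0 0.05; 0 1 -11 0 0 0 0.05; 0 2 -11 0 0 0 0.05; 0 2.5 -10.5 0 0 0 0.05; 0 3 -10.5 0 0 0 0.05; 0 3.5 -10 0 0 0 0.05"
}}

```text
time: 26.52
tool_pos: [0.5488, 0.1862, 0.0933]
ee_rot: [-3.137, -0.003, -0.127]
wrist_force: [3.8, 2.2, -8.6]
width: 0.011
```

Run:
```python
from h import *
bar(1.9,10,.018,-.044)
```

```text
t 26.52 tcp [0.5488 0.1862 0.0933] nestframe [-0.0427  0.1642  0.0453] rot [-3.1372e+00 -2.9000e-03 -1.2710e-01] F [ 3.8  2.2 -8.6] w 0.011
bar angle 2.774 radius 0.1759 x -0.0428
[[6.1, -14.0], [7.3, -13.4], [8.5, -12.7], [9.5, -11.9], [10.5, -11.1], [11.5, -10.1], [12.3, -9.1], [13.0, -8.0], [13.7, -6.8], [14.2, -5.6]] turn [-0.25 -0.17  0.05] tx -1.2
```

{"method": "arm_command", "body": {
  "commands": "-0.5 6 -14 -0.2 -0.2 0 0.05; 0 7.5 -13.5 0 0 0 0.05; 0 8.5 -12.5 0 0 0 0.05; 0 9.5 -12 0 0 0 0.05; 0 10.5 -11 0 0 0 0.05; 0 11.5 -10 0 0 0 0.05"
}}

```text
time: 27.28
tool_pos: [0.5417, 0.1335, 0.1706]
ee_rot: [-3.135, -0.003, -0.125]
wrist_force: [6.1, 2.6, -8.0]
width: 0.0109
```

Run:
```python
from h import *
bar(1.4,8,.018,-.044)
```

```text
t 27.27 tcp [0.5417 0.1335 0.1706] nestframe [-0.043   0.111   0.1226] rot [-3.1347e+00 -2.6000e-03 -1.2530e-01] F [ 6.1  2.6 -8. ] w 0.0109
bar angle 2.238 radius 0.1791 x -0.043
[[15.0, -10.6], [16.0, -9.0], [16.8, -7.2], [17.5, -5.4], [18.0, -3.6], [18.3, -1.7], [18.3, 0.2], [18.2, 2.2]] turn [-0.4  -0.15  0.15] tx -1.0
```

{"method": "arm_command", "body": {
  "commands": "0 14 -8 -0.3 -0.1 0.1 0.05; 0 15 -7 0 0 0 0.05; 0 16 -6.5 0 0 0 0.05; 0 17 -5 0 0 0 0.05; 0 17.5 -3.5 0 0 0 0.05"
}}

```text
time: 27.9
tool_pos: [0.5324, 0.0619, 0.2084]
ee_rot: [-3.117, -0.009, -0.119]
wrist_force: [6.0, 5.3, -6.3]
width: 0.0112
```

Run:
```python
from h import *
bar(1.0,8,.014,-.044)
```

```text
t 27.9 tcp [0.5324 0.0619 0.2084] nestframe [-0.0431  0.0389  0.1604] rot [-3.1174 -0.0091 -0.1193] F [ 6.   5.3 -6.3] w 0.0112
bar angle 1.788 radius 0.1786 x -0.0432
[[17.0, -2.9], [17.2, -1.2], [17.2, 0.5], [17.1, 2.2], [16.8, 3.9], [16.3, 5.5], [15.7, 7.1], [14.9, 8.6]] turn [-1.39 -0.52  0.5 ] tx -0.8
```

{"method": "arm_command", "body": {
  "commands": "0 14 3 -1.2 -0.5 0.5 0.05; 0 16 4 0 0 0 0.05; 0 16 4 0 0 0 0.05; 0 16 5 0 0 0 0.05"
}}

```text
time: 28.4
tool_pos: [0.5258, 0.0112, 0.2124]
ee_rot: [-3.111, -0.02, -0.118]
wrist_force: [-0.2, 6.0, 4.7]
width: 0.0108
```

Run:
```python
from h import *
bar(.7,8,.014,-.044)
```

```text
t 28.4 tcp [0.5258 0.0112 0.2124] nestframe [-0.0432 -0.0123  0.1644] rot [-3.1114 -0.0197 -0.1179] F [-0.2  6.   4.7] w 0.0108
bar angle 1.5 radius 0.1789 x -0.0435
[[17.4, 2.1], [17.1, 3.8], [16.6, 5.5], [16.0, 7.1], [15.2, 8.7], [14.2, 10.2], [13.1, 11.5], [11.9, 12.8]] turn [-1.73 -1.12  0.6 ] tx -0.5
```

{"method": "arm_command", "body": {
  "commands": "0 16 4 -1.7 -1 0.6 0.05; 0 16 6 0 0 0 0.05; 0 15.5 7 0 0 0 0.05; 0 15 8.5 0 0 0 0.05; 0 14.5 10 0 0 0 0.05"
}}

```text
time: 29.02
tool_pos: [0.5165, -0.0576, 0.1938]
ee_rot: [-3.123, -0.018, -0.12]
wrist_force: [-0.6, 4.9, 3.2]
width: 0.011
```

Run:
```python
from h import *
bar(.3,8,.012,-.044)
```

```text
t 29.02 tcp [ 0.5165 -0.0576  0.1938] nestframe [-0.0436 -0.0818  0.1458] rot [-3.1228 -0.0181 -0.12  ] F [-0.6  4.9  3.2] w 0.011
bar angle 1.092 radius 0.1778 x -0.0439
[[14.9, 8.7], [14.0, 10.2], [12.9, 11.5], [11.7, 12.7], [10.4, 13.8], [9.0, 14.8], [7.5, 15.6], [5.9, 16.3]] turn [-1.08 -1.03  0.47] tx -0.1
```

{"method": "arm_command", "body": {
  "commands": "0 14 9 -1 -1 0.4 0.05; 0 13.5 10 0 0 0 0.05; 0 13 11.5 0 0 0 0.05; 0 11.5 13 0 0 0 0.05; 0 10.5 14 0 0 0 0.05; 0 9 15 0 0 0 0.05"
}}

```text
time: 29.78
tool_pos: [0.5061, -0.1316, 0.118]
ee_rot: [-3.138, 0.001, -0.127]
wrist_force: [1.4, 5.1, 2.5]
width: 0.0109
```

Run:
```python
from h import *
bar(.0,8,.012,-.044)
```

```text
t 29.77 tcp [ 0.5061 -0.1316  0.118 ] nestframe [-0.0445 -0.1565  0.07  ] rot [-3.1383e+00  1.0000e-03 -1.2690e-01] F [1.4 5.1 2.5] w 0.0109
bar angle 0.483 radius 0.1767 x -0.0445
[[4.6, 9.5], [4.0, 9.8], [3.4, 10.0], [2.8, 10.2], [2.2, 10.3], [1.6, 10.4], [1.0, 10.5], [0.3, 10.6]] turn [-0.19  0.06  0.06] tx 0.5
```

{"method": "arm_command", "body": {
  "commands": "0 4.5 9.5 0 0 0 0.05; 0 4 10 0 0 0 0.05; 0 3.5 10 0 0 0 0.05; 0 3 10 0 0 0 0.05; 0 2 10 0 0 0 0.05"
}}

```text
time: 30.4
tool_pos: [0.5036, -0.1483, 0.0642]
ee_rot: [-3.136, 0.002, -0.127]
wrist_force: [0.2, 4.2, 2.8]
width: 0.0111
```

Run:
```python
from h import *
bar(.0,8,.012,-.044)
```

```text
t 30.4 tcp [ 0.5036 -0.1483  0.0642] nestframe [-0.0449 -0.1733  0.0162] rot [-3.1356e+00  2.2000e-03 -1.2660e-01] F [0.2 4.2 2.8] w 0.0111
bar angle 0.161 radius 0.1757 x -0.0448
[[0.5, 3.5], [0.5, 3.5], [0.4, 3.5], [0.3, 3.5], [0.2, 3.5], [0.2, 3.5], [0.1, 3.5], [0.0, 3.5]] turn [-0.34  0.12  0.08] tx 0.8
```

{"method": "arm_command", "body": {
  "commands": "0 0.5 4 -0.3 0 0 0.05; 0 0.5 4 0 0 0 0.05; 0 0.5 4 0 0 0 0.05"
}}

```text
time: 30.78
tool_pos: [0.5033, -0.1495, 0.0514]
ee_rot: [-3.141, 0.002, -0.126]
wrist_force: [0.9, 5.2, 2.7]
width: 0.0108
```

{"method": "arm_command", "body": {
  "commands": "0 0 2 0 0 0 0.05; 0 0 2 0 0 0 0.05"
}}

```text
time: 31.02
tool_pos: [0.5033, -0.1497, 0.0473]
ee_rot: [3.142, 0.002, -0.126]
wrist_force: [0.1, 4.0, 2.8]
width: 0.0109
```

{"method": "arm_command", "body": {
  "commands": "0 0 2 0 0 0 0.05; 0 0 2 0 0 0 0.05"
}}

```text
time: 31.28
tool_pos: [0.5033, -0.1498, 0.0434]
ee_rot: [3.141, 0.002, -0.126]
wrist_force: [-0.6, 4.0, 4.1]
width: 0.0112
```

{"method": "arm_command", "body": {
  "commands": "0 0 2 0 0 0 0.05; 0 0 2 0 0 0 0.05"
}}

```text
time: 31.52
tool_pos: [0.5034, -0.1499, 0.0407]
ee_rot: [3.141, 0.002, -0.126]
wrist_force: [-4.1, 6.3, 14.4]
width: 0.011
```

{"method": "arm_command", "body": {
  "commands": "0 0 2 0 0 0 0.05"
}}

```text
time: 31.65
tool_pos: [0.5034, -0.1499, 0.0407]
ee_rot: [3.141, 0.002, -0.126]
wrist_force: [-3.6, 5.9, 15.1]
width: 0.0109
```

Run:
```python
from h import *
np.set_printoptions(precision=4,suppress=True)
bar(.0,8,.012,-.044);S=[snapshot(n) for n in("scene","top","wrist")]
for n,x in(("bar_receive",.044),("bar_load",-.044)):
  for s in S:
    print(n,[(round(k["conf"],2),np.array(k["centre"])*[560,420]) for k in models.tip_of(n,s)[:2]],[proj(s,nest([x,-.175,z])) for z in(0,.01,.02)])
```

```text
t 31.65 tcp [ 0.5034 -0.1499  0.0407] nestframe [-0.0449 -0.1749 -0.0073] rot [ 3.1409  0.0019 -0.1258] F [-3.6  5.9 15.1] w 0.0109
bar angle 0.027 radius 0.175 x -0.0448
[[0.0, 0.6], [0.0, 0.6], [0.0, 0.6], [0.0, 0.6], [0.0, 0.6], [0.0, 0.6], [0.0, 0.6], [0.0, 0.6]] turn [0.04 0.11 0.13] tx 0.8
bar_receive [(0.94, array([247.072, 170.898])), (0.72, array([302.176, 206.01 ]))] [array([248.0648, 168.64  ]), array([247.8325, 165.7194]), array([247.5973, 162.7624])]
bar_receive [(0.66, array([353.976, 205.296]))] [array([353.5531, 204.6082]), array([354.1454, 204.2969]), array([354.7482, 203.98  ])]
bar_receive [(0.81, array([285.712, 109.494]))] [array([286.5879, 108.0243]), array([286.7028, 106.8568]), array([286.8332, 105.5331])]
bar_load [(0.72, array([276.92 , 155.904]))] [array([277.2401, 156.6997]), array([277.1902, 153.7842]), array([277.1396, 150.8332])]
bar_load [(0.27, array([132.104, 151.914])), (0.22, array([187.488, 132.006]))] [array([348.7659, 243.6346]), array([349.3193, 243.6638]), array([349.8825, 243.6935])]
bar_load [(0.67, array([284.872, 257.796]))] [array([286.2503, 253.3351]), array([286.3316, 260.2283]), array([286.4223, 267.9148])]
```

Both leaves are down on the right: firm stop, receiving bar level at z ≈ 0. I'll re-grip the load bar deeper before bringing it back.

{"method": "arm_command", "body": {
  "commands": "0 0 -0.5 0 0 0 0.05; 0 0 0 0 0 0 0.4; 0 0 0 0 0 0 0.4; 0 0 0 0 0 0 0.4; 0 0 5 0 0 0 0.4; 0 0 6 0 0 0 0.4; 0 0 0 0 0 0 0.4; 0 0 0 0 0 0 0.05; 0 0 0 0 0 0 0.05; 0 0 0 0 0 0 0.05; 0 0 0 0 0 0 0.05; 0 0 0 0 0 0 0.05"
}}

```text
time: 33.6
tool_pos: [0.5018, -0.1496, 0.0268]
ee_rot: [3.141, 0.005, -0.126]
wrist_force: [0.4, -1.1, -0.6]
width: 0.0109
```

Run:
```python
from h import *
bar(.8,8,.019,-.044)
```

```text
t 33.6 tcp [ 0.5018 -0.1496  0.0268] nestframe [-0.0464 -0.1749 -0.0212] rot [ 3.1411  0.0054 -0.1257] F [ 0.4 -1.1 -0.6] w 0.0109
bar angle -0.012 radius 0.1749 x -0.0463
[[-0.7, -17.8], [-2.5, -17.6], [-4.2, -17.2], [-6.0, -16.7], [-7.6, -16.0], [-9.2, -15.2], [-10.7, -14.2], [-12.1, -13.0]] turn [0.03 0.31 0.13] tx 2.3
```

{"method": "arm_command", "body": {
  "commands": "0.5 0 -6 0 0.3 0 0.05; 0 -0.5 -8 0 0 0 0.05; 0 -1.5 -10 0 0 0 0.05; 0 -2.5 -12 0 0 0 0.05; 0 -3.5 -12 0 0 0 0.05; 0 -4.5 -12 0 0 0 0.05"
}}

```text
time: 34.35
tool_pos: [0.5034, -0.1387, 0.0892]
ee_rot: [3.137, 0.001, -0.127]
wrist_force: [1.1, -2.7, -3.1]
width: 0.0112
```

Run:
```python
from h import *
bar(1.2,8,.024,-.044)
```

```text
t 34.35 tcp [ 0.5034 -0.1387  0.0892] nestframe [-0.0463 -0.1638  0.0412] rot [ 3.1374e+00  1.1000e-03 -1.2720e-01] F [ 1.1 -2.7 -3.1] w 0.0112
bar angle 0.379 radius 0.1762 x -0.0463
[[-7.5, -16.3], [-9.1, -15.5], [-10.7, -14.4], [-12.1, -13.3], [-13.4, -12.0], [-14.5, -10.5], [-15.5, -9.0], [-16.4, -7.4]] turn [0.24 0.06 0.05] tx 2.3
```

{"method": "arm_command", "body": {
  "commands": "0.5 -8 -16 0.2 0 0 0.05; 0 -9 -15.5 0 0 0 0.05; 0 -10.5 -14 0 0 0 0.05; 0 -12 -13 0 0 0 0.05; 0 -13.5 -11.5 0 0 0 0.05; 0 -14.5 -10 0 0 0 0.05; 0 -15.5 -8.5 0 0 0 0.05"
}}

```text
time: 35.22
tool_pos: [0.5146, -0.0542, 0.1885]
ee_rot: [3.133, -0.003, -0.129]
wrist_force: [-0.4, -3.7, -2.6]
width: 0.0111
```

Run:
```python
from h import *
np.set_printoptions(precision=4,suppress=True)
bar(1.9,8,.021,-.044)
s=snapshot("scene");print([(k["conf"],np.array(k["centre"])*[560,420]) for k in models.tip_of("bar_receive",s)[:2]],[(k["conf"],np.array(k["centre"])*[560,420]) for k in models.tip_of("station_long",s)[:2]],proj(s,nest([0,-.065,.024])))
```

```text
t 35.23 tcp [ 0.5146 -0.0542  0.1885] nestframe [-0.0459 -0.0786  0.1405] rot [ 3.133  -0.003  -0.1293] F [-0.4 -3.7 -2.6] w 0.0111
bar angle 1.119 radius 0.1796 x -0.046
[[-15.7, -6.7], [-16.3, -5.1], [-16.7, -3.5], [-17.0, -1.9], [-17.1, -0.2], [-17.0, 1.5], [-16.8, 3.1], [-16.4, 4.7]] turn [ 0.49 -0.17 -0.08] tx 2.0
[(0.73, array([249.704, 168.882])), (0.39, array([347.872, 182.616]))] [] [285.3591 180.4554]
```

The receiving leaf stays flat. Continuing over.

{"method": "arm_command", "body": {
  "commands": "0.5 -15.5 -6 0.5 -0.2 0 0.05; 0 -16 -4 0 0 0 0.05; 0 -16.5 -2.5 0 0 0 0.05; 0 -17 -1 0 0 0 0.05; 0 -17 0 0 0 0 0.05; 0 -17 1.5 0 0 0 0.05; 0 -16.5 3 0 0 0 0.05; 0 -16 4.5 0 0 0 0.05"
}}

```text
time: 36.38
tool_pos: [0.5335, 0.0823, 0.1971]
ee_rot: [3.142, -0.005, -0.129]
wrist_force: [1.1, -3.4, 0.6]
width: 0.0108
```

Run:
```python
from h import *
bar(2.7,10,.016,-.044)
```

```text
t 36.38 tcp [0.5335 0.0823 0.1971] nestframe [-0.0446  0.0592  0.1491] rot [ 3.1415 -0.0054 -0.1285] F [ 1.1 -3.4  0.6] w 0.0108
bar angle 1.915 radius 0.1753 x -0.0447
[[-12.7, 5.1], [-12.3, 6.1], [-11.8, 7.1], [-11.2, 8.0], [-10.5, 8.8], [-9.8, 9.6], [-9.0, 10.4], [-8.2, 11.0], [-7.3, 11.6], [-6.4, 12.2]] turn [ 0.   -0.31 -0.03] tx 0.7
```

{"method": "arm_command", "body": {
  "commands": "0.5 -13 5 0 -0.3 0 0.05; 0 -12.5 6 0 0 0 0.05; 0 -12 7 0 0 0 0.05; 0 -11 8 0 0 0 0.05; 0 -10.5 9 0 0 0 0.05; 0 -10 9.5 0 0 0 0.05; 0 -9 10.5 0 0 0 0.05; 0 -8 11 0 0 0 0.05; 0 -7.5 11.5 0 0 0 0.05; 0 -6.5 12 0 0 0 0.05"
}}

```text
time: 37.62
tool_pos: [0.5473, 0.1856, 0.0983]
ee_rot: [3.135, 0.002, -0.13]
wrist_force: [2.8, -6.8, 0.6]
width: 0.011
```

Run:
```python
from h import *
bar(3.14,8,.016,-.044)
```

```text
t 37.62 tcp [0.5473 0.1856 0.0983] nestframe [-0.0441  0.1634  0.0503] rot [ 3.1349e+00  2.5000e-03 -1.2970e-01] F [ 2.8 -6.8  0.6] w 0.011
bar angle 2.756 radius 0.1764 x -0.0441
[[-3.0, 7.8], [-2.6, 8.0], [-2.2, 8.1], [-1.8, 8.2], [-1.4, 8.3], [-1.0, 8.3], [-0.6, 8.4], [-0.2, 8.4]] turn [ 0.38  0.14 -0.1 ] tx 0.1
```

{"method": "arm_command", "body": {
  "commands": "0 -2.5 8 0.3 0 0 0.05; 0 -2 8 0 0 0 0.05; 0 -2 8 0 0 0 0.05; 0 -1.5 8 0 0 0 0.05; 0 -1 8 0 0 0 0.05; 0 -0.5 8 0 0 0 0.05; 0 -0.5 6 0 0 0 0.05; 0 0 4 0 0 0 0.05"
}}

```text
time: 38.62
tool_pos: [0.5489, 0.1973, 0.037]
ee_rot: [-3.141, 0.002, -0.13]
wrist_force: [1.6, -2.0, 2.2]
width: 0.011
```

{"method": "arm_command", "body": {
  "commands": "0 0 3 0 0 0 0.05; 0 0 3 0 0 0 0.05"
}}

```text
time: 38.88
tool_pos: [0.5491, 0.1973, 0.0337]
ee_rot: [-3.14, 0.001, -0.13]
wrist_force: [-6.0, -5.0, 20.3]
width: 0.0111
```

{"method": "arm_command", "body": {
  "commands": "0 0 3 0 0 0 0.05; 0 0 3 0 0 0 0.05"
}}

```text
time: 39.12
tool_pos: [0.5491, 0.1973, 0.0338]
ee_rot: [-3.14, 0.0, -0.13]
wrist_force: [-3.5, -4.0, 13.3]
width: 0.011
```

Firm stop, with the leaf flat at 0. Releasing and clearing away.

{"method": "arm_command", "body": {
  "commands": "0 0 0 0 0 0 0.05; 0 0 0 0 0 0 0.5; 0 0 0 0 0 0 0.5; 0 0 0 0 0 0 0.5; 0 0 0 0 0 0 0.5; 0 0 -12 0 0 0 0.5; 0 0 -20 0 0 0 0.5; 0 0 -30 0 0 0 0.5; 0 0 -40 0 0 0 0.5; 0 0 -40 0 0 0 0.5; 0 0 -40 0 0 0 0.5; 0 0 0 0 0 0 0.5"
}}

```text
time: 40.62
tool_pos: [0.5474, 0.199, 0.2241]
ee_rot: [-3.134, 0.004, -0.129]
wrist_force: [0.0, 0.0, -0.9]
width: 0.0472
```

{"method": "arm_command", "body": {
  "commands": "-40 0 0 0 0 0 0.5; -40 0 0 0 0 0 0.5; -40 0 0 0 0 0 0.5; -20 0 0 0 0 0 0.5; 0 0 0 0 0 0 0.5; 0 0 0 0 0 0 0.5"
}}

```text
time: 41.38
tool_pos: [0.4031, 0.2166, 0.2193]
ee_rot: [-3.137, 0.011, -0.13]
wrist_force: [0.8, -0.3, 0.5]
width: 0.047
```

Run:
```python
from h import *
np.set_printoptions(precision=4,suppress=True)
st();S=[snapshot(n) for n in("scene","top")]
for n,p in(("bar_receive",[.044,-.175,0]),("bar_load",[-.044,.175,0]),("station_long",[0,-.065,.024])):
  for s in S: print(n,[(round(k["conf"],2),np.array(k["centre"])*[560,420]) for k in models.tip_of(n,s)[:2]],proj(s,nest(p)))
for n in("station_short","breaker_two","screwdriver"): print(n,[at(s,models.tip_of(n,s)[0]["centre"],0) for s in S if models.tip_of(n,s)])
a=cv2.resize(S[0]["img"][120:300,200:440],(480,360),interpolation=2);b=cv2.resize(S[1]["img"][150:300,170:370],(480,360),interpolation=2)
cv2.imwrite("pics/g.png",cv2.resize(cv2.hconcat([a,b]),(800,300)))
```

```text
t 41.38 tcp [0.4031 0.2166 0.2193] nestframe [-0.1911  0.1758  0.1713] rot [-3.1369  0.0111 -0.1297] F [ 0.8 -0.3  0.5] w 0.047
bar_receive [(0.91, array([248.024, 169.68 ]))] [248.0648 168.64  ]
bar_receive [(0.75, array([355.488, 208.11 ]))] [353.5531 204.6082]
bar_load [(0.75, array([359.072, 244.986]))] [360.7435 244.7615]
bar_load [(0.63, array([197.176, 219.492]))] [193.8728 223.1199]
station_long [(0.86, array([285.376, 177.702])), (0.17, array([295.904, 219.912]))] [285.3591 180.4554]
station_long [(0.97, array([301.  , 218.19]))] [302.6958 217.174 ]
station_short [array([0.4782, 0.3425, 0.    ])]
breaker_two [array([0.4878, 0.3429, 0.    ]), array([0.7698, 0.2293, 0.    ])]
screwdriver [array([0.3913, 0.012 , 0.    ]), array([0.3871, 0.0144, 0.    ])]
```

View pics/g.png

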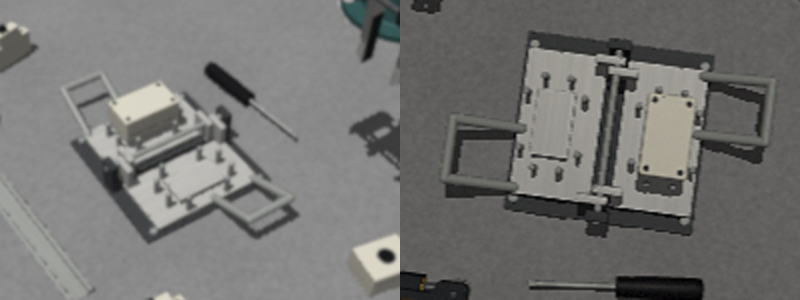

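The final view shows the box, four screws up, in the right leaf at top-view crop (667,137). The left leaf lies flat and empty on the left. Handing in.

```bash
python3 -c "
from h import *
print(robot.close_job())"
```

```text
the job is handed in; nothing more can be done
None
```

The long box is turned over: it lies holes down, four screws showing, in the right-hand leaf, and both leaves are flat. I handed the job in at about 41 s; the limit was 72 s.

**What I did**
- I seated the box in the left leaf, holes up. It touched the rest plate at about 28 mm above the bench, within the 23–29 mm given.
- I closed the right leaf onto it with up to 6.7 N at the bar. The force rose at about the rate the pad spring should give, and the leaf stayed shut when I let go.
- I swung both leaves over to the right until they stopped firmly, then brought the left leaf back alone until it stopped. Both stops showed about 15–20 N at the wrist.

**Last checks**
- Both handle bars measured at their flat positions, apart from a 3–5 pixel (about 1 cm) difference in the top view, which I put down to the networks being a little off.
- The box centre was within about 3 mm of the nest centre, inside the 3.5 mm play.
- The robot was clear and touching nothing.

**What failed or disagreed**
- The descent to pick the box up drifted sideways, so the closing fingers slid it about 12 mm on the bench before gripping.
- My first fix on the nest was about 2.7 mm off. I corrected it from the wrist camera before placing the box.
- The bar slipped several millimetres in the fingers during the swings, so I re-gripped it once.
- In the last check one camera did not report the short box and one mistook it for the double breaker. The positions it did find, and the screwdriver's, were within about 8 mm of the first readings, and I saw nothing displaced in the final picture. I did not re-measure the other items on the bench.

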